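# Pack a shaker's clamping box and hold its cam lever at full lift

### The arm

A 7-joint arm with a two-finger parallel gripper is mounted at the origin on the work surface. World frame = base frame: x ahead of the robot, y to its left, z up, the work surface at z = 0. Lengths are in m, angles in rad, forces in N, time in s.
With the tool pointing down it reaches from about 0.425 to 0.95 m from the base axis. Payload 4.7 kg.
Tool frame: the origin (TCP) lies at the very end of the fingers, on their centre line; the grasp point (between the pads) lies arm.pinch_z behind it (arm.pinch_z is the distance from the TCP to the grasp point, in m); z points along the fingers, y is the line along which they close (so a half turn about z gives the same grasp; the last joint's range is limited). The gripper opens to 87 mm and grips with 3 to 60 N. Pads are 19 mm wide; open, the fingers measure 117 mm over their backs; the gripper's body (75 mm by 190 mm) begins 51 mm behind the grasp point.
Start: joints at [1.313, 0.469, -0.049, 1.532, 0.024, 1.141, -0.082], TCP at [0.153, -0.657, 0.223] pointing down, gripper open.
Joint ranges: [-2.59, 2.59], [-0.33, 1.99], [-1.39, 1.29], [0.1, 2.45], [-1.04, 4.18], [0.21, 1.99], [-2.66, 2.66]. Speed limits (rad/s): [2.57, 2.57, 3.14, 3.14, 3.14, 3.14, 3.14].

### API

Orientations are given as a unit quaternion [w, x, y, z].
In Python, from rig import monitor, eyes, job_done, arm gives the robot as it stands.
- The arm moves only by the tool step_arm, never from a script. Its argument "steps" is a list of rows, each an object of numbers: "x", "y", "z": the shift along the tool's x, y, z normalised to -1 to 1, where 1 is 500 mm; "ax", "ay", "az": the turn, a rotation vector about the tool's x, y, z normalised to -1 to 1, where 1 is pi rad. A call has 1 to 20 rows; each row is the pose to reach, as a shift and turn from the pose commanded when the call began, along the tool's axes at that moment, turning the shorter way round; what a row does not reach only later rows make up. A row lasts 1/8 s, in which the tool goes at most 62.5 mm and 10.7 degrees, less where a joint would pass 70% of its speed; a pose out of reach is approached as far as the arm can. A call with a number of a shift or a turn outside -1 to 1 is refused whole. A call with a gripper value outside its range is refused whole. "claw" is the opening, from -1 (shut) to 1 (fully open), so that 0 is half open, set as the call begins (left out, the last holds). The fingers move at their own pace and stop on an object; "squeeze" is the grip in N (left out, the last holds). Time passes only in rows, so rows that repeat a pose let the fingers close. It gives the time, the measured TCP pose, the force, the opening and the grip force at its end, in the units of the state.
- monitor.state(): the state, without advancing time (a new reading comes with each control period).
- eyes.snapshot(name): name is "scene" or "top"; returns (picture, depth): 480x640x3 uint8, red, green, blue; 480x640 float32, m along the optical axis (not along the pixel's ray), 0 where there is no reading.
- eyes.camera_model(name): a dict with "camera_matrix" (3x3 intrinsics, pixels), "xyz" and "attitude" of the camera in the world. Camera axes: x right, y down, z forward; pixel columns grow to the right and rows downward; lengths in m; the calibration is good to about 2 mm. A picture is of the moment at which its call begins. camera_model takes no time and is no camera call.
- job_done(): hands the job in; it is judged then, once.
The state is a dict: "time_s": time; "qpos": joint angles; "qd": joint speeds; "tau": joint torques, N m; "ee_pos": TCP position; "orientation": TCP orientation; "wrist_force": force on the tool from outside, world axes, zero at the start; "wrist_torque": the same for the moment, N m; "opening": finger opening in m; "grip_force": force on a finger pad.
Only numpy, scipy, OpenCV 4.12 (cv2) and the standard library are available. Lean on these libraries where they do the work, as an engineer would, in place of code of your own. Each camera call takes 0.05 s, during which the arm holds its last target. There are 200 camera calls.

### The job

Pack the small round jar and the small flat-sided bottle upright into the free space of the shaker's clamping box, in one row with the metal can already in it, and let go of them. Then swing the cam lever round to the cam's highest lift, neither short of it nor past it, so that the sprung jaw squeezes the row tight, and finish the program while still holding the lever there, because it springs back when let go. Leave the glassware and other things on the bench where they are.

Things in the scene. Friction and masses are not known exactly. Their poses are not given: they have to be found in the camera images.
- carrier: Shaker's clamping box, fixed: base plate 100 x 290 x 8 mm (its top is the box floor, z = 8 mm), grey walls 5 mm thick, tops 45 mm above the bench. Origin on the bench under the middle of the box's inside; y runs along the channel, x across. Inside it is 62 mm wide (x = -31 to 31). End wall's inner face at y = +74 mm; the jaw closes the -y end.
- box_floor (a point): Middle of the box's inner floor, 8 mm above the bench; axes as the carrier's. The free length along y is 148 mm (-74 to +74) before the lever is turned; jar, white bottle and can side by side take 136 mm of it.
- cam_axis (a point): Point on the cam's upright axis, 16 mm above the bench; at x = 0, y = -146 mm in the carrier's frame; axes as the carrier's.
- jaw: Black sprung jaw, 56 mm wide, 10 to 44 mm above the bench, 12 mm thick. Origin in the middle of its pressing face, which moves along the carrier's y from -74 mm. The cam drives it up to 15.7 mm towards +y; a tight row stops it about 12 mm in (y = -62 mm) and its spring (3 N preload, 1.5 N per mm) then presses with some 8 N.
- cam (a joint): Cam and lever angle, rad: 0 at rest on a stop (lever points away from the box, about the carrier's -y), growing clockwise seen from above, stop at 2.1. Lift is highest at 1.50, lever along the carrier's -x (square to the channel, robot's side) and bulge of the off-centre steel disc towards the jaw; beyond, it falls. A spring drives it back to 0 (0.6 N m at 1.50, 5 to 6 N at the knob).
- knob (a point): Knob of the cam lever, a flat steel arm, 42 to 50 mm above the bench, with an upright black round knob 20 mm in diameter at its end, up to 95 mm above the bench. The point lies on the knob's axis, half-way up, 73 mm above the bench and 110 mm from the cam's axis. z up.
- jar_centre (a point): Centre of the round amber glass jar (loose), half-way up: 52 mm in diameter, 98 mm tall in all; straight sides from 0 to 84 mm, then a black cap 42 mm across. z axis up. 0.11 to 0.22 kg.
- flat_centre (a point): Centre of the flat-sided white plastic bottle (loose), half-way up: rectangular, 50 mm along its x axis and 38 mm along its y axis, 98 mm tall in all; straight sides from 0 to 84 mm, then a white cap 26 mm across. z axis up. It fits the row only with its 50 mm width across the channel. 0.10 to 0.21 kg.
- can_centre (a point): Centre of the aluminium can, half-way up: 46 mm in diameter, 90 mm tall, standing loose in the clamping box within 4 mm of the end wall (+y). It stays in the box.
- beaker: Open glass beaker, 64 mm across, 85 mm tall, standing near the jar and the white bottle; origin under its centre; a bystander, not to be disturbed
- flask: Conical glass flask, 80 mm across its foot, 105 mm tall, beyond the clamping box; origin under its centre; a bystander, not to be disturbed
- reagent: Tall amber bottle with a shoulder, 72 mm across, 170 mm tall, at the far left; origin under its centre; a bystander, not to be disturbed
- dish: Flat clear round dish, 90 mm across, 16 mm high, between the clamping box and the robot; origin under its centre; a bystander, not to be disturbed
- brush: Brush, 180 mm long, lying at the near right; origin on the bench under its middle; a bystander, not to be disturbed
Not all that is in view belongs to the job. Leave any blue look-alike of the part that bears flat_centre alone.

How it is judged:
On the way, in this order (a step that is already met when the one before it is completed fails the run):
1. jar, white bottle and can stand upright in the box, let go of, with the lever still at rest (x of jar_centre in the frame of carrier between -0.013 and 0.013 m and y of jar_centre in the frame of carrier between -0.076 and 0.076 m and z of each of jar_centre, flat_centre in the frame of carrier below 0.063 m and angle between each of jar_centre, flat_centre, can_centre's own z axis and vertical below 0.12 rad and x of flat_centre in the frame of carrier between -0.013 and 0.013 m and y of flat_centre in the frame of carrier between -0.076 and 0.076 m and x of can_centre in the frame of carrier between -0.013 and 0.013 m and y of can_centre in the frame of carrier between -0.076 and 0.076 m and z of can_centre in the frame of carrier below 0.059 m and contact force between the fingers and jar below 0.2 N and contact force between the fingers and flat below 0.2 N and contact force between the fingers and can below 0.2 N and value of joint cam below 0.3 rad), for 0.2 s.
2. the lever is at the highest lift and the jaw squeezes the row (value of joint cam between 1.35 and 1.65 rad and (contact force between jaw and jar above 3 N or contact force between jaw and flat above 3 N or contact force between jaw and can above 3 N) and y of jaw in the frame of carrier above -0.0655 m), for 0.2 s.
At the end, for the whole second after the job is handed in: Jar, bottle and can stand in the box on its floor (6 mm), upright (0.12 rad), untouched by the fingers; the robot holds the lever still (over 1 N) within 0.15 rad of highest lift (1.50 rad); the jaw presses the row with over 3 N, its face beyond y = -65.5 mm in the carrier frame (all of step 2 and x of jar_centre in the frame of carrier between -0.013 and 0.013 m and y of jar_centre in the frame of carrier between -0.076 and 0.076 m and z of each of jar_centre, flat_centre in the frame of carrier below 0.063 m and angle between each of jar_centre, flat_centre, can_centre's own z axis and vertical below 0.12 rad and x of flat_centre in the frame of carrier between -0.013 and 0.013 m and y of flat_centre in the frame of carrier between -0.076 and 0.076 m and x of can_centre in the frame of carrier between -0.013 and 0.013 m and y of can_centre in the frame of carrier between -0.076 and 0.076 m and z of can_centre in the frame of carrier below 0.059 m and contact force between the fingers and jar below 0.2 N and contact force between the fingers and flat below 0.2 N and contact force between the fingers and can below 0.2 N and velocity of joint cam between -0.1 and 0.1 rad/s and contact force between any of the fingers, the arm and cam above 1 N); the arm keeps its last pose, push and grip.
It fails at once if the beaker is moved more than 30 mm (distance of beaker from where it was at the start of the episode above 0.03 m).
It fails at once if the flask is moved more than 30 mm (distance of flask from where it was at the start of the episode above 0.03 m).
It fails at once if the reagent is moved more than 30 mm (distance of reagent from where it was at the start of the episode above 0.03 m).
It fails at once if the dish is moved more than 30 mm (distance of dish from where it was at the start of the episode above 0.03 m).
It fails at once if the brush is moved more than 30 mm (distance of brush from where it was at the start of the episode above 0.03 m).
It also fails if it takes over 70 s, if anything falls off the work surface, if the arm or the gripper's body presses on something with over 40 N, if the wrist force passes 120 N, or if a joint passes its speed limit or range.

## Working session

There is one attempt and no reset: what is moved stays moved. The work goes in short steps, Python scripts to look and compute and a tool call to move; the robot and the scene stay as the last step left them, time stands still between calls to the robot, and variables do not carry over. Pictures are saved under pics/ and viewed, at most 10 in all, crops included, and the job is handed in when it is done.

Besides the shell and the picture viewer there is one more tool, called after "Emit:" in YAML: its name, and indented under it one key for each argument. step_arm: Moves the arm, as the interface text tells. Scaled input: -1 to 1 covers 500 mm each way for a shift and pi rad each way for a turn. Its arguments: {"type":"object","properties":{"steps":{"type":"array","items":{"type":"object","properties":{"x":{"type":"number"},"y":{"type":"number"},"z":{"type":"number"},"ax":{"type":"number"},"ay":{"type":"number"},"az":{"type":"number"}}}},"claw":{"type":"number"},"squeeze":{"type":"number"}},"required":["steps"]}

```bash
mkdir -p pics
cat > h.py <<'E'
import numpy as np,cv2
from scipy.spatial.transform import Rotation as R
from rig import monitor,eyes,arm
def q2R(q): return R.from_quat([q[1],q[2],q[3],q[0]]).as_matrix()
def cam(n):
    m=eyes.camera_model(n); return np.array(m["camera_matrix"]),np.array(m["xyz"]),m["attitude"]
def Rc(a):
    a=np.array(a); return a if a.shape==(3,3) else q2R(a)
def cloud(n,d):
    K,t,a=cam(n); v,u=np.mgrid[:480,:640]
    p=np.stack([(u-K[0,2])/K[0,0]*d,(v-K[1,2])/K[1,1]*d,d],-1)
    return p@Rc(a).T+t
def ray(n,u,v,z):
    K,t,a=cam(n); r=Rc(a)@np.array([(u-K[0,2])/K[0,0],(v-K[1,2])/K[1,1],1]); return t+r*(z-t[2])/r[2]
def proj(n,p):
    K,t,a=cam(n); c=Rc(a).T@(np.array(p)-t); c=K@c; return c[:2]/c[2]
def shot(n,f):
    i,d=eyes.snapshot(n); cv2.imwrite(f'pics/{f}.png',i[...,::-1]); np.save(f'pics/{f}.npy',d); return i,d
E
python3 - <<'E'
from h import *
for n in("scene","top"): shot(n,n+"0"); print(cam(n))
s=monitor.state(); print({k:np.round(v,3) for k,v in s.items()},arm.pinch_z)
E
```

```text
(array([[545.94243034,   0.        , 320.32806615],
       [  0.        , 545.94243034, 233.23825942],
       [  0.        ,   0.        ,   1.        ]]), array([1.13749306, 0.20263483, 1.10926379]), array([-0.15811901,  0.57850989,  0.77409229, -0.20274568]))
(array([[503.00655117,   0.        , 319.47220217],
       [  0.        , 503.00655117, 228.32812269],
       [  0.        ,   0.        ,   1.        ]]), array([0.33135611, 0.01034359, 1.29999943]), array([ 0.07565031, -0.69439564,  0.712967  , -0.06139855]))
{'time_s': np.float64(0.1), 'qpos': array([ 1.313,  0.469, -0.049,  1.534,  0.024,  1.141, -0.082]), 'qd': array([-0.001, -0.003, -0.001, -0.003, -0.   ,  0.001, -0.   ]), 'tau': array([ 1.0000e-03, -5.0917e+01, -8.1000e-02, -2.3683e+01, -6.1000e-02,
        3.4000e-02,  0.0000e+00]), 'ee_pos': array([ 0.153, -0.657,  0.222]), 'orientation': array([-0.001,  0.993,  0.114, -0.   ]), 'wrist_force': array([-0.704,  0.516, -0.485]), 'wrist_torque': array([-0.   ,  0.008, -0.006]), 'grip_force': np.float64(0.0), 'opening': np.float64(0.087)} 0.0187
```

View pics/top0.png

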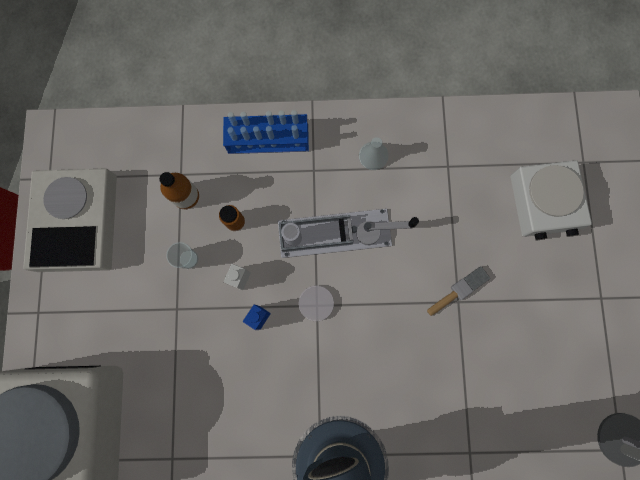

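View pics/scene0.png

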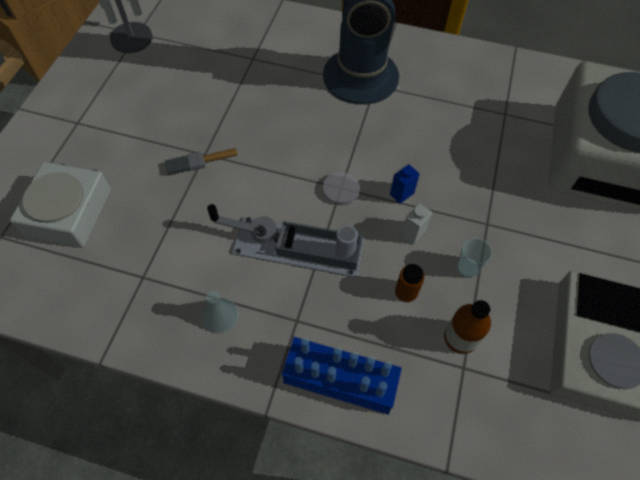

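The top view shows the box at (335,232) with the can at (290,232), jaw (343,230), cam (370,232) and knob (413,222). The amber jar with black cap is at (231,217); the tall amber bottle at (180,190) is the reagent, so it stays.
There are two candidates for flat_centre: white at (234,275) and blue at (256,317). White fits, because blue is the look-alike to leave alone. I'll confirm with a crop while measuring.

Run:
```python
from h import *
d=np.load('pics/top0.npy'); im=cv2.imread('pics/top0.png'); P=cloud("top",d)
c=im[190:340,150:430]; cv2.imwrite('pics/crop0.png',cv2.resize(c,None,fx=2.8,fy=2.8,interpolation=cv2.INTER_CUBIC))
print('bench z',np.median(P[330:345,350:400,2]), 'floor noise',P[330:345,350:400,2].std())
def reg(name,u0,u1,v0,v1,z0,z1):
    p=P[v0:v1,u0:u1].reshape(-1,3); p=p[(p[:,2]>z0)&(p[:,2]<z1)]
    r=cv2.minAreaRect((p[:,:2]*1000).astype(np.float32)); e,_=cv2.minEnclosingCircle((p[:,:2]*1000).astype(np.float32))
    print(name,len(p),'mean',p.mean(0).round(4),'rect',np.round(r[0],1),np.round(r[1],1),round(r[2],1),'circ',np.round(e,1),round(_*2,1)); return p
reg('jarcap',212,250,200,235,.090,.106)
reg('flat shoulder',220,250,258,292,.076,.106)
reg('flat cap',220,250,258,292,.092,.106)
reg('can',275,305,215,250,.083,.097)
reg('knob',403,425,210,235,.087,.103)
w=reg('walls',270,400,200,260,.036,.0495)
reg('plate',265,405,195,265,.004,.014)
reg('beaker',160,205,238,275,.05,.1)
reg('dish',290,345,280,325,.008,.03)
reg('blue',240,275,300,335,.07,.12)
reg('reagent cap',155,180,168,190,.15,.19)
reg('flask',355,392,135,172,.02,.12)
```

```text
bench z 0.00044485973955787905 floor noise 0.10578786073087325
jarcap 229 mean [0.611  0.2564 0.0981] rect [611.3 256.4] [39.1 40.3] 89.2 circ [612.1 257.5] 43.1
flat shoulder 326 mean [0.4598 0.2408 0.0883] rect [460.3 242. ] [38.9 49.5] 66.4 circ [459.9 240.7] 58.6
flat cap 94 mean [0.4599 0.2419 0.0979] rect [460.4 242.7] [24.3 23.2] 43.4 circ [460.6 242.2] 25.9
can 56 mean [0.5574 0.0982 0.094 ] rect [560.6  99.7] [41.5 36.5] 7.0 circ [561.5 102.8] 44.8
knob 56 mean [ 0.5811 -0.1997  0.0951] rect [ 581.  -199.8] [17.4 20.2] 42.7 circ [ 581. -200.] 20.8
walls 969 mean [ 0.5681 -0.0188  0.0428] rect [571.9 -17.1] [ 76.9 305.6] 2.9 circ [570. -16.] 308.3
plate 2883 mean [ 0.5769 -0.0103  0.008 ] rect [583.1  -5.5] [367.6 185. ] 88.3 circ [586.7  -6. ] 396.5
beaker 304 mean [0.5169 0.383  0.0726] rect [514.8 378.6] [63.4 61.8] 63.2 circ [515.2 378.6] 64.9
dish 996 mean [0.3919 0.047  0.0165] rect [402.5  34.2] [ 92.2 122. ] 34.1 circ [415.   42.5] 136.7
blue 348 mean [0.3597 0.1917 0.088 ] rect [360. 193.] [38.4 49.7] 56.4 circ [359.5 192.8] 59.6
reagent cap 182 mean [0.6824 0.3874 0.1684] rect [684.  388.7] [31.7 32.1] 67.4 circ [683.9 390. ] 35.2
flask 540 mean [ 0.7716 -0.113   0.0575] rect [ 776.6 -114.7] [68.  58.5] 66.9 circ [ 780.9 -115.7] 71.6
```

View pics/crop0.png

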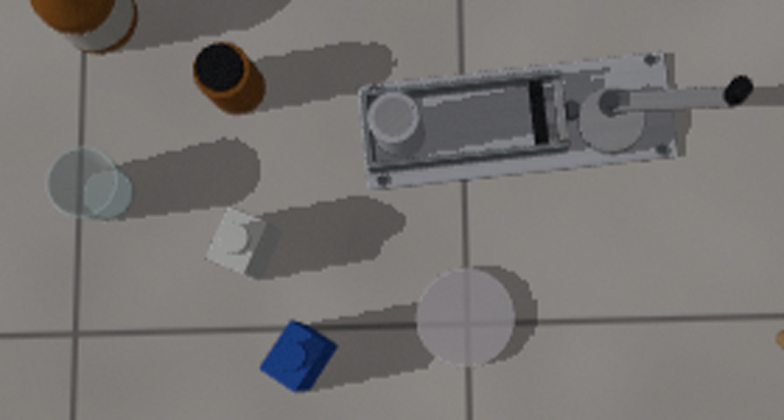

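The crop confirms the white flat bottle at crop (237,240), with blue at (298,355) as the look-alike. The plate corners also show clearly, so I'll fit the box frame next.

```bash
cat > box.py <<'E'
from h import *
d=np.load('pics/top0.npy'); P=cloud("top",d)
def big(m):
    n,l,s,c=cv2.connectedComponentsWithStats(m.astype(np.uint8)); return l==1+np.argmax(s[1:,4])
roi=np.zeros((480,640),bool); roi[200:262,272:402]=1
m=big(roi&(P[...,2]>.0045)&(P[...,2]<.11)&(d>0))
lo=m&(P[...,2]<.013)
r=cv2.minAreaRect((P[lo][:,:2]*1000).astype(np.float32)); print('plate',r)
# corners from the crop on z=.008
C=[ray("top",u/2.8+150-.3,v/2.8+190-.3,.008)[:2]*1000 for u,v in((360,87),(370,188),(676,157),(664,52))]
C=np.array(C);print(C.round(1),C.mean(0).round(1),[np.linalg.norm(C[i]-C[(i+1)%4]).round(1) for i in range(4)])
for a,b in((2,1),(3,0)):
    e=C[b]-C[a]; print('ang of +y dir from world y (deg, ccw)',np.degrees(np.arctan2(-e[0],e[1])).round(2))
# wall tops
for y0,y1 in((40,70),(-20,10)):
    s=m&(P[...,1]*1000>y0)&(P[...,1]*1000<y1)&(P[...,2]>.042)&(P[...,2]<.047)
    x=np.sort(P[s][:,0]*1000); g=np.argmax(np.diff(x)); print('wall x',y0,x[0].round(1),x[g].round(1),x[g+1].round(1),x[-1].round(1))
p=P[lo][:,:2]*1000
for k in(-100,-60,0,60,100):
    q=p[abs(p[:,1]-k)<4]; 
    if len(q):print('plate x at',k,q[:,0].min().round(1),q[:,0].max().round(1))
p=P[220:252,275:310].reshape(-1,3);q=p[(p[:,2]>.0875)&(p[:,2]<.0935)];print('can',len(q),cv2.minEnclosingCircle((q[:,:2]*1000).astype(np.float32)))
p=P[258:292,220:250].reshape(-1,3);q=p[(p[:,2]>.076)&(p[:,2]<.09)];print('flat',cv2.boxPoints(cv2.minAreaRect((q[:,:2]*1000).astype(np.float32))).round(1))
p=P[280:325,290:345].reshape(-1,3);q=p[(p[:,2]>.0135)&(p[:,2]<.019)];print('dish',np.median(q,0))
E
python3 box.py
```

```text
plate ((573.5750732421875, -5.1009521484375), (110.97157287597656, 292.6138000488281), 4.403046131134033)
[[ 609.1  141.3]
 [ 513.2  132.8]
 [ 534.3 -151.2]
 [ 634.4 -145.1]] [572.7  -5.5] [np.float64(96.3), np.float64(284.8), np.float64(100.2), np.float64(287.5)]
ang of +y dir from world y (deg, ccw) 4.26
ang of +y dir from world y (deg, ccw) 5.05
wall x 40 530.9 536.4 598.0 605.9
wall x -20 537.1 542.6 570.2 609.4
plate x at -100 532.1 631.1
plate x at -60 525.9 626.8
plate x at 0 524.6 625.9
plate x at 60 518.6 617.1
plate x at 100 514.7 613.1
can 16 ((561.1533203125, 101.92127990722656), 22.37902069091797)
flat [[429.8 234.1]
 [475.1 214.3]
 [490.7 250. ]
 [445.4 269.7]]
dish [0.39265167 0.04848096 0.01649123]
```

Emit:
step_arm:
  steps:
    - {"x":0.815,"y":-0.44,"z":-0.116,"az":-0.296}
    - {"x":0.815,"y":-0.44,"z":-0.116,"az":-0.296}
    - {"x":0.815,"y":-0.44,"z":-0.116,"az":-0.296}
    - {"x":0.815,"y":-0.44,"z":-0.116,"az":-0.296}
    - {"x":0.815,"y":-0.44,"z":-0.116,"az":-0.296}
    - {"x":0.815,"y":-0.44,"z":-0.116,"az":-0.296}
    - {"x":0.815,"y":-0.44,"z":-0.116,"az":-0.296}
    - {"x":0.815,"y":-0.44,"z":-0.116,"az":-0.296}
    - {"x":0.815,"y":-0.44,"z":-0.116,"az":-0.296}
    - {"x":0.815,"y":-0.44,"z":-0.116,"az":-0.296}
  claw: 1

```text
schema error: expected keys x, y, z, ax, ay, az
```

```bash
cat > go.py <<'E'
# world target -> tool-frame numbers: go.py x y z psi(deg) [mm]; keeps tool pointing down
from h import *; import sys
X=[float(a) for a in sys.argv[1:]]; s=monitor.state(); M=q2R(s["orientation"])
print('now',np.round(s["ee_pos"],4),'psi',np.degrees(np.arctan2(M[1,0],M[0,0])).round(2),'t',s["time_s"],'q',np.round(s["qpos"],2),'F',np.round(s["wrist_force"],1))
for i in range(0,len(X),4):
    p=np.array(X[i:i+3])/1000; a=np.radians(X[i+3]); T=np.array([[np.cos(a),np.sin(a),0],[np.sin(a),-np.cos(a),0],[0,0,-1]])
    r=R.from_matrix(M.T@T.T.T if 0 else M.T@T).as_rotvec()/np.pi
    print('shift',np.round(M.T@(p-s["ee_pos"])/.5,4),'turn',np.round(r,4))
E
sed -i 's/M.T@T.T.T if 0 else //' go.py; python3 go.py 460 242 250 66.4
python3 - <<'E'
exec(open('box.py').read().split("lo=m&")[0])
a=np.radians(4.7);O=np.array([.5678,.0555,0]);B=np.array([[np.cos(a),np.sin(a),0],[-np.sin(a),np.cos(a),0],[0,0,1]])
Q=(P-O)@B.T*1000
w=Q[m&(P[...,2]>.041)&(P[...,2]<.048)]; e=w[(abs(w[:,0])<25)&(w[:,1]>60)]; print('end wall y',e[:,1].min(),e[:,1].max() if len(e) else '')
L=w[abs(w[:,0])>20]; print('side',[(round(w[(w[:,1]>k)&(w[:,1]<k+20)][:,0].min(),1),round(w[(w[:,1]>k)&(w[:,1]<k+20)][:,0].max(),1)) for k in(-60,-40,-20,0,20,40)])
j=w[(abs(w[:,0])<22)&(w[:,1]<-60)&(w[:,1]>-100)]; print('jaw y',np.sort(j[:,1])[[0,-1]],len(j))
pl=Q[m&(P[...,2]<.013)&(P[...,2]>.005)]; print('plate',pl.min(0),pl.max(0))
E
```

```text
now [ 0.153  -0.6569  0.2216] psi 13.11 t 0.1 q [ 1.31  0.47 -0.05  1.53  0.02  1.14 -0.08] F [-0.7  0.5 -0.5]
shift [ 1.0058 -1.6117 -0.054 ] turn [-5.00e-04 -2.00e-04 -2.96e-01]
end wall y 62.49444679918745 79.72867303679868
side [(np.float64(-35.4), np.float64(36.8)), (np.float64(-34.8), np.float64(36.1)), (np.float64(-35.8), np.float64(36.8)), (np.float64(-36.4), np.float64(36.2)), (np.float64(-35.7), np.float64(36.5)), (np.float64(-35.8), np.float64(35.6))]
jaw y [-99.63689394 -74.16306319] 82
plate [ -55.02494458 -206.65912989    5.00525822] [56.12487503 85.63491191 12.97380254]
```

The box frame checks out: walls at ±36, end wall outer face at 79 and jaw at -74. Every row needs all six keys, so I'll resend the move that way.

Emit:
step_arm:
  steps:
    - {"x":0.815,"y":-0.44,"z":-0.116,"ax":0,"ay":0,"az":-0.296}
    - {"x":0.815,"y":-0.44,"z":-0.116,"ax":0,"ay":0,"az":-0.296}
    - {"x":0.815,"y":-0.44,"z":-0.116,"ax":0,"ay":0,"az":-0.296}
    - {"x":0.815,"y":-0.44,"z":-0.116,"ax":0,"ay":0,"az":-0.296}
    - {"x":0.815,"y":-0.44,"z":-0.116,"ax":0,"ay":0,"az":-0.296}
    - {"x":0.815,"y":-0.44,"z":-0.116,"ax":0,"ay":0,"az":-0.296}
    - {"x":0.815,"y":-0.44,"z":-0.116,"ax":0,"ay":0,"az":-0.296}
    - {"x":0.815,"y":-0.44,"z":-0.116,"ax":0,"ay":0,"az":-0.296}
    - {"x":0.815,"y":-0.44,"z":-0.116,"ax":0,"ay":0,"az":-0.296}
    - {"x":0.815,"y":-0.44,"z":-0.116,"ax":0,"ay":0,"az":-0.296}
  claw: 1
  squeeze: 10

```text
time_s: 1.35
ee_pos: [0.4988, -0.352, 0.2799]
orientation: [-0.0, 0.837, 0.547, -0.001]
wrist_force: [-0.1, -0.0, 0.8]
opening: 0.0873
grip_force: 0.0
```

```bash
python3 go.py 460 242 250 66.4
```

```text
now [ 0.4988 -0.352   0.2799] psi 66.28 t 1.35 q [ 0.84  0.35 -0.4   1.6   0.14  1.22  0.01] F [-0.1 -0.   0.8]
shift [ 1.0565 -0.5488  0.0595] turn [-0.0005  0.0003 -0.0007]
```

Emit:
step_arm:
  steps:
    - {"x":0.95,"y":-0.4935,"z":0.03,"ax":0,"ay":0,"az":0}
    - {"x":0.95,"y":-0.4935,"z":0.03,"ax":0,"ay":0,"az":0}
    - {"x":0.95,"y":-0.4935,"z":0.03,"ax":0,"ay":0,"az":0}
    - {"x":0.95,"y":-0.4935,"z":0.03,"ax":0,"ay":0,"az":0}
    - {"x":0.95,"y":-0.4935,"z":0.03,"ax":0,"ay":0,"az":0}
    - {"x":0.95,"y":-0.4935,"z":0.03,"ax":0,"ay":0,"az":0}
    - {"x":0.95,"y":-0.4935,"z":0.03,"ax":0,"ay":0,"az":0}
    - {"x":0.95,"y":-0.4935,"z":0.03,"ax":0,"ay":0,"az":0}
    - {"x":0.95,"y":-0.4935,"z":0.03,"ax":0,"ay":0,"az":0}
    - {"x":0.95,"y":-0.4935,"z":0.03,"ax":0,"ay":0,"az":0}
    - {"x":0.95,"y":-0.4935,"z":0.03,"ax":0,"ay":0,"az":0}
    - {"x":0.95,"y":-0.4935,"z":0.03,"ax":0,"ay":0,"az":0}

```text
time_s: 2.85
ee_pos: [0.4649, 0.1809, 0.2653]
orientation: [0.0, 0.838, 0.546, -0.0]
wrist_force: [0.5, -1.0, 1.0]
opening: 0.0868
grip_force: 0.0
```

```bash
python3 go.py 460.3 242 160 66.4 460.3 242 46 66.4
```

```text
now [0.4649 0.1809 0.2653] psi 66.15 t 2.85 q [ 0.18  0.21 -0.74  1.85  0.16  1.14 -1.03] F [ 0.5 -1.   1. ]
shift [ 0.1082 -0.0578  0.2105] turn [ 0.0001  0.0003 -0.0014]
shift [ 0.1085 -0.0579  0.4385] turn [ 0.0001  0.0003 -0.0014]
```

Emit:
step_arm:
  steps:
    - {"x":0.108,"y":-0.058,"z":0.05,"ax":0,"ay":0,"az":-0.001}
    - {"x":0.108,"y":-0.058,"z":0.1,"ax":0,"ay":0,"az":-0.001}
    - {"x":0.108,"y":-0.058,"z":0.16,"ax":0,"ay":0,"az":-0.001}
    - {"x":0.108,"y":-0.058,"z":0.21,"ax":0,"ay":0,"az":-0.001}
    - {"x":0.108,"y":-0.058,"z":0.28,"ax":0,"ay":0,"az":-0.001}
    - {"x":0.108,"y":-0.058,"z":0.35,"ax":0,"ay":0,"az":-0.001}
    - {"x":0.108,"y":-0.058,"z":0.41,"ax":0,"ay":0,"az":-0.001}
    - {"x":0.108,"y":-0.058,"z":0.438,"ax":0,"ay":0,"az":-0.001}
    - {"x":0.108,"y":-0.058,"z":0.438,"ax":0,"ay":0,"az":-0.001}
    - {"x":0.108,"y":-0.058,"z":0.438,"ax":0,"ay":0,"az":-0.001}

```text
time_s: 4.1
ee_pos: [0.4603, 0.2447, 0.0476]
orientation: [0.0, 0.836, 0.549, 0.001]
wrist_force: [-0.5, -0.0, 0.2]
opening: 0.0869
grip_force: 0.0
```

Emit:
step_arm:
  steps:
    - {"x":0,"y":0,"z":0,"ax":0,"ay":0,"az":0}
    - {"x":0,"y":0,"z":0,"ax":0,"ay":0,"az":0}
    - {"x":0,"y":0,"z":0,"ax":0,"ay":0,"az":0}
    - {"x":0,"y":0,"z":0,"ax":0,"ay":0,"az":0}
    - {"x":0,"y":0,"z":0,"ax":0,"ay":0,"az":0}
    - {"x":0,"y":0,"z":0,"ax":0,"ay":0,"az":0}
  claw: -1
  squeeze: 15

```text
time_s: 4.85
ee_pos: [0.4594, 0.2444, 0.0466]
orientation: [0.0, 0.836, 0.549, 0.0]
wrist_force: [-0.2, -0.2, 1.3]
opening: 0.0498
grip_force: 15.0
```

```bash
python3 go.py 460 242 180 66.4 567.5 57 180 94.7
```

```text
now [0.4594 0.2444 0.0466] psi 66.57 t 4.85 q [-0.08  0.53 -0.63  2.03  0.46  0.73 -1.41] F [-0.2 -0.2  1.3]
shift [-0.004   0.0031 -0.2668] turn [ 0.0001 -0.      0.0009]
shift [-0.258   0.3475 -0.2668] turn [ 1.000e-04  0.000e+00 -1.563e-01]
```

Emit:
step_arm:
  steps:
    - {"x":0,"y":0,"z":-0.1,"ax":0,"ay":0,"az":0}
    - {"x":0,"y":0,"z":-0.22,"ax":0,"ay":0,"az":0}
    - {"x":0,"y":0,"z":-0.267,"ax":0,"ay":0,"az":0}
    - {"x":-0.06,"y":0.08,"z":-0.267,"ax":0,"ay":0,"az":-0.04}
    - {"x":-0.12,"y":0.16,"z":-0.267,"ax":0,"ay":0,"az":-0.08}
    - {"x":-0.18,"y":0.24,"z":-0.267,"ax":0,"ay":0,"az":-0.12}
    - {"x":-0.23,"y":0.31,"z":-0.267,"ax":0,"ay":0,"az":-0.156}
    - {"x":-0.2555,"y":0.3465,"z":-0.267,"ax":0,"ay":0,"az":-0.156}
    - {"x":-0.2555,"y":0.3465,"z":-0.267,"ax":0,"ay":0,"az":-0.156}
    - {"x":-0.2555,"y":0.3465,"z":-0.267,"ax":0,"ay":0,"az":-0.156}
    - {"x":-0.2555,"y":0.3465,"z":-0.267,"ax":0,"ay":0,"az":-0.156}

```text
time_s: 6.22
ee_pos: [0.5666, 0.0606, 0.1803]
orientation: [-0.0, 0.677, 0.736, 0.0]
wrist_force: [0.8, -0.2, -2.0]
opening: 0.0501
grip_force: 15.0
```

```bash
python3 go.py 567.7 58.6 180 94.7 567.7 58.6 56 94.7
python3 - <<'E'
from h import *
i,d=shot("scene","scene1"); cv2.imwrite('pics/c1.png',cv2.resize(i[140:320,180:460,::-1],None,fx=2.8,fy=2.8))
E
```

```text
now [0.5666 0.0606 0.1803] psi 94.83 t 6.225 q [ 0.41  0.45 -0.78  1.8   0.36  1.04 -0.42] F [ 0.8 -0.2 -2. ]
shift [-0.0041  0.0018  0.0006] turn [ 0.     -0.0001  0.0007]
shift [-0.0042  0.0018  0.2486] turn [ 0.     -0.0001  0.0007]
```

View pics/c1.png

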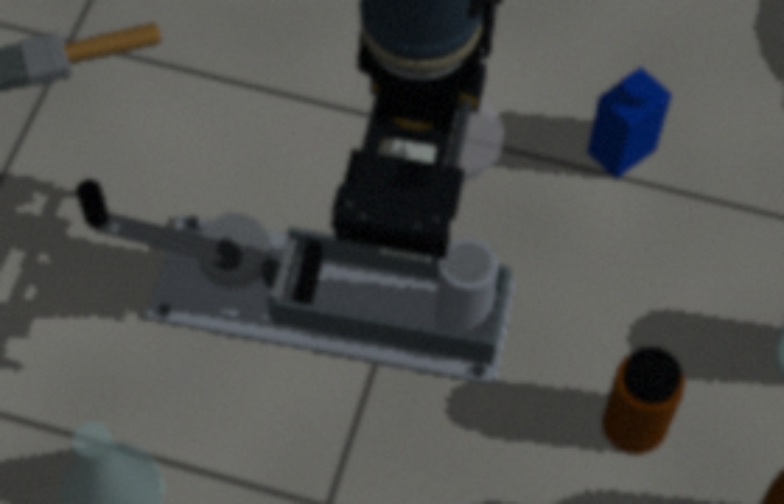

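The scene crop shows the bottle held above the box at crop (410,150–255), with the can, jar and lever undisturbed. I'll lower it now.

Emit:
step_arm:
  steps:
    - {"x":-0.004,"y":0.002,"z":0.04,"ax":0,"ay":0,"az":0.0007}
    - {"x":-0.004,"y":0.002,"z":0.1,"ax":0,"ay":0,"az":0.0007}
    - {"x":-0.004,"y":0.002,"z":0.15,"ax":0,"ay":0,"az":0.0007}
    - {"x":-0.004,"y":0.002,"z":0.18,"ax":0,"ay":0,"az":0.0007}
    - {"x":-0.004,"y":0.002,"z":0.2,"ax":0,"ay":0,"az":0.0007}
    - {"x":-0.004,"y":0.002,"z":0.22,"ax":0,"ay":0,"az":0.0007}
    - {"x":-0.004,"y":0.002,"z":0.235,"ax":0,"ay":0,"az":0.0007}
    - {"x":-0.004,"y":0.002,"z":0.245,"ax":0,"ay":0,"az":0.0007}
    - {"x":-0.004,"y":0.002,"z":0.248,"ax":0,"ay":0,"az":0.0007}
    - {"x":-0.004,"y":0.002,"z":0.248,"ax":0,"ay":0,"az":0.0007}

```text
time_s: 7.52
ee_pos: [0.5688, 0.0565, 0.0563]
orientation: [0.0, 0.679, 0.734, 0.0]
wrist_force: [-0.1, 0.7, -2.6]
opening: 0.0495
grip_force: 15.0
```

```bash
python3 go.py 567.7 58.6 56 94.7
```

```text
now [0.5688 0.0565 0.0563] psi 94.52 t 7.525 q [ 0.33  0.6  -0.68  1.9   0.51  0.82 -0.54] F [-0.1  0.7 -2.6]
shift [ 0.0044 -0.0019  0.0005] turn [ 0.0002  0.     -0.001 ]
```

Emit:
step_arm:
  steps:
    - {"x":0.003,"y":0,"z":0,"ax":0,"ay":0,"az":0}
    - {"x":0.006,"y":0,"z":0,"ax":0,"ay":0,"az":0}
    - {"x":0.01,"y":0,"z":0,"ax":0,"ay":0,"az":0}
    - {"x":0.01,"y":0,"z":0.002,"ax":0,"ay":0,"az":0}
    - {"x":0.01,"y":0,"z":0.003,"ax":0,"ay":0,"az":0}
    - {"x":0.01,"y":0,"z":0.003,"ax":0,"ay":0,"az":0}

```text
time_s: 8.28
ee_pos: [0.5682, 0.0614, 0.0546]
orientation: [0.0, 0.679, 0.734, -0.0]
wrist_force: [-1.3, 1.1, -0.7]
opening: 0.0498
grip_force: 15.0
```

Emit:
step_arm:
  steps:
    - {"x":0,"y":0,"z":0,"ax":0,"ay":0,"az":0}
    - {"x":0,"y":0,"z":0,"ax":0,"ay":0,"az":0}
    - {"x":0,"y":0,"z":0,"ax":0,"ay":0,"az":0}
    - {"x":0,"y":0,"z":0,"ax":0,"ay":0,"az":0}
    - {"x":0,"y":0,"z":-0.05,"ax":0,"ay":0,"az":0}
    - {"x":0,"y":0,"z":-0.12,"ax":0,"ay":0,"az":0}
    - {"x":0,"y":0,"z":-0.24,"ax":0,"ay":0,"az":0}
    - {"x":0,"y":0,"z":-0.28,"ax":0,"ay":0,"az":0}
    - {"x":0,"y":0,"z":-0.28,"ax":0,"ay":0,"az":0}
  claw: 1

```text
time_s: 9.4
ee_pos: [0.5689, 0.0615, 0.1957]
orientation: [0.001, 0.679, 0.734, 0.001]
wrist_force: [0.3, 0.5, -0.4]
opening: 0.087
grip_force: 0.0
```

```bash
python3 go.py 612 257 185 94.7 612 257 46 94.7
```

```text
now [0.5689 0.0615 0.1957] psi 94.51 t 9.4 q [ 0.42  0.44 -0.79  1.78  0.35  1.07 -0.42] F [ 0.3  0.5 -0.4]
shift [0.3831 0.1165 0.0216] turn [ 0.0009  0.0002 -0.0011]
shift [0.3832 0.1157 0.2996] turn [ 0.0009  0.0002 -0.0011]
```

Emit:
step_arm:
  steps:
    - {"x":0.12,"y":0.04,"z":0.02,"ax":0,"ay":0,"az":-0.001}
    - {"x":0.24,"y":0.08,"z":0.02,"ax":0,"ay":0,"az":-0.001}
    - {"x":0.35,"y":0.116,"z":0.02,"ax":0,"ay":0,"az":-0.001}
    - {"x":0.383,"y":0.116,"z":0.02,"ax":0,"ay":0,"az":-0.001}
    - {"x":0.383,"y":0.116,"z":0.02,"ax":0,"ay":0,"az":-0.001}
    - {"x":0.383,"y":0.116,"z":0.07,"ax":0,"ay":0,"az":-0.001}
    - {"x":0.383,"y":0.116,"z":0.14,"ax":0,"ay":0,"az":-0.001}
    - {"x":0.383,"y":0.116,"z":0.21,"ax":0,"ay":0,"az":-0.001}
    - {"x":0.383,"y":0.116,"z":0.27,"ax":0,"ay":0,"az":-0.001}
    - {"x":0.383,"y":0.116,"z":0.3,"ax":0,"ay":0,"az":-0.001}
    - {"x":0.383,"y":0.116,"z":0.3,"ax":0,"ay":0,"az":-0.001}
    - {"x":0.383,"y":0.116,"z":0.3,"ax":0,"ay":0,"az":-0.001}

```text
time_s: 10.9
ee_pos: [0.6119, 0.2568, 0.0458]
orientation: [0.0, 0.678, 0.735, 0.001]
wrist_force: [-0.6, 0.5, -0.6]
opening: 0.0871
grip_force: 0.0
```

Emit:
step_arm:
  steps:
    - {"x":0,"y":0,"z":0,"ax":0,"ay":0,"az":0}
    - {"x":0,"y":0,"z":0,"ax":0,"ay":0,"az":0}
    - {"x":0,"y":0,"z":0,"ax":0,"ay":0,"az":0}
    - {"x":0,"y":0,"z":0,"ax":0,"ay":0,"az":0}
    - {"x":0,"y":0,"z":0,"ax":0,"ay":0,"az":0}
    - {"x":0,"y":0,"z":0,"ax":0,"ay":0,"az":0}
  claw: -1
  squeeze: 15

```text
time_s: 11.65
ee_pos: [0.6111, 0.2569, 0.0446]
orientation: [0.0, 0.677, 0.736, 0.0]
wrist_force: [-0.0, 0.3, 0.4]
opening: 0.0511
grip_force: 15.0
```

```bash
python3 - <<'E'
from h import *
s=monitor.state();print(s['ee_pos'],s['opening'])
i,d=shot("top","top1"); P=cloud("top",d)
a=np.radians(4.7);O=np.array([.5681,.0554,0]);B=np.array([[np.cos(a),np.sin(a),0],[-np.sin(a),np.cos(a),0],[0,0,1]])
Q=(P-O)@B.T*1000; ok=(d>0)&(abs(Q[...,0])<32)
def f(n,y0,y1,z0,z1):
    p=Q[ok&(Q[...,1]>y0)&(Q[...,1]<y1)&(Q[...,2]>z0)&(Q[...,2]<z1)]
    if len(p)<3: print(n,len(p));return
    r=cv2.minAreaRect(p[:,:2].astype(np.float32)); print(n,len(p),np.round(p.mean(0),1),r,'y',p[:,1].min().round(1),p[:,1].max().round(1))
f('flat cap',-30,30,99,112); f('flat shoulder',-30,26,86,112); f('can',27,80,90,106)
cv2.imwrite('pics/c2.png',cv2.resize(i[190:290,200:430,::-1],None,fx=3.4,fy=3.4))
E
python3 go.py 612 257 185 94.7
```

```text
[0.61105475 0.25689305 0.04460451] 0.051128240418587066
flat cap 0
flat shoulder 29 [21.7 -7.  92.2] ((24.22032356262207, -5.663578033447266), (24.408565521240234, 11.492626190185547), 63.41470718383789) y -15.1 7.0
can 0
now [0.611  0.2569 0.0446] psi 94.7 t 11.7 q [-0.01  0.74 -0.67  1.68  0.55  0.92 -0.82] F [-0.2 -1.7  0.5]
shift [ 0.      0.002  -0.2808] turn [0. 0. 0.]
```

View pics/c2.png

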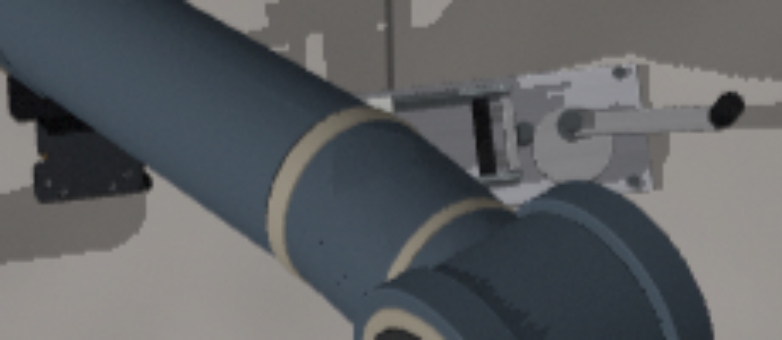

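The arm blocks the top view of the row; only the lever (710,110) and jaw (485,135) show, both at rest. I'll lift the jar and measure from the scene camera.

Emit:
step_arm:
  steps:
    - {"x":0,"y":0,"z":-0.1,"ax":0,"ay":0,"az":0}
    - {"x":0,"y":0,"z":-0.2,"ax":0,"ay":0,"az":0}
    - {"x":0,"y":0,"z":-0.29,"ax":0,"ay":0,"az":0}
    - {"x":0,"y":0,"z":-0.29,"ax":0,"ay":0,"az":0}

```text
time_s: 12.2
ee_pos: [0.6125, 0.2586, 0.1937]
orientation: [0.001, 0.677, 0.736, 0.004]
wrist_force: [0.7, -0.3, -2.0]
opening: 0.0511
grip_force: 15.0
```

```bash
cat > meas.py <<'E'
from h import *; import sys
i,d=shot("scene",sys.argv[1]); P=cloud("scene",d)
a=np.radians(4.7);O=np.array([.5681,.0554,0]);B=np.array([[np.cos(a),np.sin(a),0],[-np.sin(a),np.cos(a),0],[0,0,1]])
Q=(P-O)@B.T*1000; ok=(d>0)&(abs(Q[...,0])<34)
def f(n,y0,y1,z0,z1):
    p=Q[ok&(Q[...,1]>y0)&(Q[...,1]<y1)&(Q[...,2]>z0)&(Q[...,2]<z1)]
    if len(p)<3: print(n,len(p));return
    r=cv2.minAreaRect(p[:,:2].astype(np.float32)); print(n,len(p),np.round(p.mean(0),1),np.round(r[0],1),np.round(r[1],1),round(r[2],1),'y',p[:,1].min().round(1),p[:,1].max().round(1))
f('jar cap',-80,-18,100,112); f('flat cap',-20,28,100,112); f('flat shoulder',-30,26,88,96); f('can',27,80,94,103)
cv2.imwrite(f'pics/{sys.argv[1]}c.png',cv2.resize(i[180:300,200:420,::-1],None,fx=3.6,fy=3.6))
E
python3 meas.py s2; python3 go.py 571.9 9.6 190 94.7
```

```text
jar cap 0
flat cap 107 [  3.2   5.7 103.9] [3.  5.6] [25.9 23.5] 11.6 y -6.8 18.1
flat shoulder 205 [ 7.   6.1 90.7] [3.6 5.8] [37.8 51.4] 89.7 y -13.2 24.7
can 290 [ 0.2 49.7 97.2] [-0.  49.9] [43.  46.2] 79.4 y 28.2 71.6
now [0.6113 0.2572 0.1908] psi 94.7 t 12.25 q [ 0.04  0.59 -0.76  1.57  0.43  1.16 -0.72] F [-0.8  0.2 -2.5]
shift [-0.4871 -0.1191  0.001 ] turn [ 0.0007 -0.0001  0.    ]
```

View pics/s2c.png

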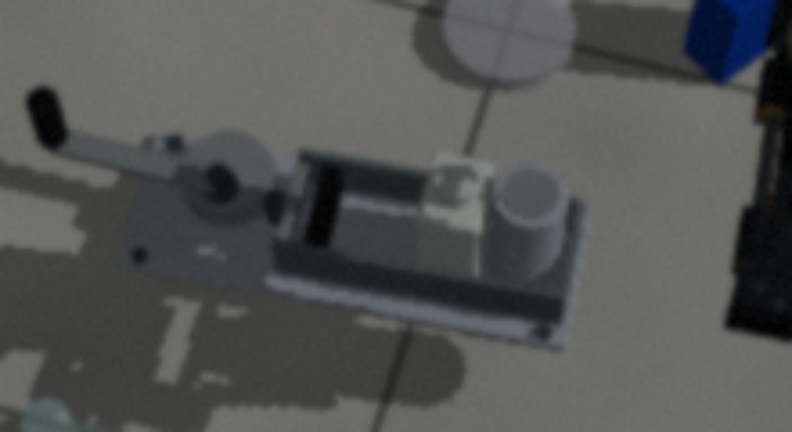

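The bottle stands upright and square at crop (455,215) against the can (530,220). In the carrier frame it is centred at y=5.8, so the jar gap runs from -74 to -13.2 and I'll aim the jar at y≈-43.5.

Emit:
step_arm:
  steps:
    - {"x":-0.1,"y":-0.025,"z":0,"ax":0,"ay":0,"az":0}
    - {"x":-0.21,"y":-0.05,"z":0,"ax":0,"ay":0,"az":0}
    - {"x":-0.32,"y":-0.08,"z":0,"ax":0,"ay":0,"az":0}
    - {"x":-0.43,"y":-0.105,"z":0,"ax":0,"ay":0,"az":0}
    - {"x":-0.482,"y":-0.1175,"z":0,"ax":0,"ay":0,"az":0}
    - {"x":-0.482,"y":-0.1175,"z":0,"ax":0,"ay":0,"az":0}
    - {"x":-0.482,"y":-0.1175,"z":0,"ax":0,"ay":0,"az":0}
    - {"x":-0.482,"y":-0.1175,"z":0,"ax":0,"ay":0,"az":0}

```text
time_s: 13.25
ee_pos: [0.5719, 0.0137, 0.1891]
orientation: [-0.001, 0.676, 0.736, 0.0]
wrist_force: [0.2, 0.3, -2.0]
opening: 0.0514
grip_force: 15.0
```

```bash
for k in 1 2 3; do python3 go.py 572.7 12.1 54 94.7; python3 -c "
from h import *
eyes.snapshot('top')"; done
```

```text
now [0.5719 0.0137 0.1891] psi 94.86 t 13.25 q [ 0.5   0.45 -0.79  1.79  0.36  1.06 -0.33] F [ 0.2  0.3 -2. ]
shift [-0.0036  0.0014  0.2703] turn [-0.0002 -0.0003  0.0009]
now [0.572  0.0136 0.1893] psi 94.86 t 13.3 q [ 0.5   0.45 -0.79  1.79  0.36  1.06 -0.33] F [ 0.3 -0.5 -1.6]
shift [-0.0033  0.0012  0.2706] turn [-0.0001 -0.0002  0.0009]
now [0.5721 0.0133 0.1894] psi 94.84 t 13.35 q [ 0.5   0.44 -0.79  1.79  0.36  1.06 -0.33] F [ 0.8  0.5 -1.4]
shift [-0.0027  0.001   0.2708] turn [-0.     -0.0002  0.0008]
```

Emit:
step_arm:
  steps:
    - {"x":0,"y":0,"z":0.05,"ax":0,"ay":0,"az":0}
    - {"x":0,"y":0,"z":0.11,"ax":0,"ay":0,"az":0}
    - {"x":0,"y":0,"z":0.16,"ax":0,"ay":0,"az":0}
    - {"x":0,"y":0,"z":0.19,"ax":0,"ay":0,"az":0}
    - {"x":0,"y":0,"z":0.215,"ax":0,"ay":0,"az":0}
    - {"x":0,"y":0,"z":0.24,"ax":0,"ay":0,"az":0}
    - {"x":0,"y":0,"z":0.255,"ax":0,"ay":0,"az":0}
    - {"x":0,"y":0,"z":0.265,"ax":0,"ay":0,"az":0}
    - {"x":0,"y":0,"z":0.271,"ax":0,"ay":0,"az":0}
    - {"x":0,"y":0,"z":0.271,"ax":0,"ay":0,"az":0}
    - {"x":0,"y":0,"z":0.271,"ax":0,"ay":0,"az":0}

```text
time_s: 14.78
ee_pos: [0.5724, 0.0119, 0.0544]
orientation: [0.0, 0.678, 0.736, 0.0]
wrist_force: [0.6, 0.0, -0.8]
opening: 0.0513
grip_force: 15.0
```

```bash
python3 go.py 572.7 12.1 53.5 94.7
```

```text
now [0.5724 0.0119 0.0544] psi 94.7 t 14.775 q [ 0.41  0.6  -0.68  1.9   0.51  0.82 -0.46] F [ 0.6  0.  -0.8]
shift [0.0004 0.0006 0.0017] turn [ 0.0002  0.     -0.    ]
```

Emit:
step_arm:
  steps:
    - {"x":0,"y":0,"z":0.001,"ax":0,"ay":0,"az":0}
    - {"x":0,"y":0,"z":0.001,"ax":0,"ay":0,"az":0}
    - {"x":0,"y":0,"z":0.001,"ax":0,"ay":0,"az":0}
    - {"x":0,"y":0,"z":0.001,"ax":0,"ay":0,"az":0}
    - {"x":0,"y":0,"z":-0.05,"ax":0,"ay":0,"az":0}
    - {"x":0,"y":0,"z":-0.13,"ax":0,"ay":0,"az":0}
    - {"x":0,"y":0,"z":-0.24,"ax":0,"ay":0,"az":0}
    - {"x":0,"y":0,"z":-0.3,"ax":0,"ay":0,"az":0}
    - {"x":0,"y":0,"z":-0.3,"ax":0,"ay":0,"az":0}
  claw: 1

```text
time_s: 15.9
ee_pos: [0.5737, 0.0124, 0.2067]
orientation: [0.002, 0.678, 0.735, 0.002]
wrist_force: [0.7, -0.3, -0.4]
opening: 0.0869
grip_force: 0.0
```

```bash
python3 go.py 581 -200 180 94.7 581 -200 55 90.6
```

```text
now [0.5737 0.0124 0.2067] psi 94.7 t 15.9 q [ 0.51  0.43 -0.8   1.77  0.34  1.08 -0.32] F [ 0.7 -0.3 -0.4]
shift [-0.4244 -0.0206  0.0536] turn [ 0.0017  0.0002 -0.    ]
shift [-0.4243 -0.0219  0.3036] turn [0.0018 0.0002 0.0228]
```

Emit:
step_arm:
  steps:
    - {"x":-0.1,"y":-0.005,"z":0.05,"ax":0,"ay":0,"az":0.006}
    - {"x":-0.22,"y":-0.01,"z":0.05,"ax":0,"ay":0,"az":0.012}
    - {"x":-0.34,"y":-0.017,"z":0.05,"ax":0,"ay":0,"az":0.018}
    - {"x":-0.424,"y":-0.022,"z":0.05,"ax":0,"ay":0,"az":0.023}
    - {"x":-0.424,"y":-0.022,"z":0.05,"ax":0,"ay":0,"az":0.023}
    - {"x":-0.424,"y":-0.022,"z":0.05,"ax":0,"ay":0,"az":0.023}
    - {"x":-0.424,"y":-0.022,"z":0.05,"ax":0,"ay":0,"az":0.023}
    - {"x":-0.424,"y":-0.022,"z":0.05,"ax":0,"ay":0,"az":0.023}

```text
time_s: 16.9
ee_pos: [0.5787, -0.1988, 0.1791]
orientation: [-0.0, 0.703, 0.711, 0.0]
wrist_force: [0.1, -0.5, -0.5]
opening: 0.0872
grip_force: 0.0
```

```bash
python3 meas.py s3; python3 go.py 581 -200 55 90.6
```

```text
jar cap 270 [  3.9 -41.3 104.3] [  2.9 -42.2] [42.2 39.9] 63.0 y -62.5 -21.1
flat cap 106 [  3.4   5.6 104.2] [2.6 5.8] [24.  24.7] 74.2 y -6.5 17.8
flat shoulder 249 [ 6.7  1.7 90.8] [ 2.7 -1.5] [53.8 51.4] 86.0 y -29.7 24.7
can 296 [ 0.2 49.7 97.7] [-1.2 49.6] [44.9 42.9] 9.8 y 27.4 71.9
now [ 0.5788 -0.1991  0.1792] psi 90.67 t 16.95 q [ 0.78  0.5  -0.72  1.71  0.37  1.07 -0.04] F [-0.3 -0.4 -0.2]
shift [-0.0018  0.0044  0.2483] turn [0.     0.     0.0004]
```

View pics/s3c.png

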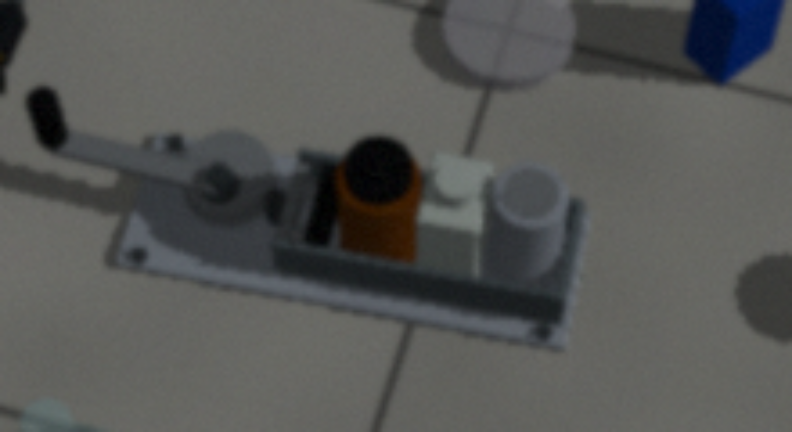

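All three stand upright in the row: jar at crop (380,200), bottle (455,215), can (530,215). The lever is still at rest, so I'll go down and grip the knob.

Emit:
step_arm:
  steps:
    - {"x":-0.001,"y":0.003,"z":0.05,"ax":0,"ay":0,"az":0}
    - {"x":-0.001,"y":0.003,"z":0.12,"ax":0,"ay":0,"az":0}
    - {"x":-0.001,"y":0.003,"z":0.18,"ax":0,"ay":0,"az":0}
    - {"x":-0.001,"y":0.003,"z":0.23,"ax":0,"ay":0,"az":0}
    - {"x":-0.001,"y":0.003,"z":0.247,"ax":0,"ay":0,"az":0}
    - {"x":-0.001,"y":0.003,"z":0.247,"ax":0,"ay":0,"az":0}
    - {"x":-0.001,"y":0.003,"z":0.247,"ax":0,"ay":0,"az":0}

```text
time_s: 17.82
ee_pos: [0.581, -0.2008, 0.0568]
orientation: [0.001, 0.704, 0.711, 0.001]
wrist_force: [-0.1, 0.9, -0.3]
opening: 0.087
grip_force: 0.0
```

Emit:
step_arm:
  steps:
    - {"x":0,"y":0,"z":0,"ax":0,"ay":0,"az":0}
    - {"x":0,"y":0,"z":0,"ax":0,"ay":0,"az":0}
    - {"x":0,"y":0,"z":0,"ax":0,"ay":0,"az":0}
    - {"x":0,"y":0,"z":0,"ax":0,"ay":0,"az":0}
    - {"x":0,"y":0,"z":0,"ax":0,"ay":0,"az":0}
    - {"x":0,"y":0,"z":0,"ax":0,"ay":0,"az":0}
    - {"x":0,"y":0,"z":0,"ax":0,"ay":0,"az":0}
    - {"x":0,"y":0,"z":0,"ax":0,"ay":0,"az":0}
  claw: -1
  squeeze: 15

```text
time_s: 18.82
ee_pos: [0.5803, -0.2008, 0.0556]
orientation: [0.0, 0.704, 0.711, 0.0]
wrist_force: [0.9, -0.9, -0.6]
opening: 0.0196
grip_force: 14.9
```

Run:
```python
from h import *
s=monitor.state();p=s['ee_pos'];print(p,s['opening'],s['wrist_force'])
C=p[:2]*1000
th0=np.degrees(1.5)+184.7
A=np.array([581,-200])-110*np.array([np.cos(np.radians(th0)),np.sin(np.radians(th0))]);print('axis',A)
M=q2R(s['orientation']);v=C-A;print('r',np.linalg.norm(v),'ang',np.degrees(np.arctan2(v[1],v[0])))
phi=np.degrees(np.arctan2(v[1],v[0]));r=109.5;print('lever angle now',np.radians((phi%360)-184.7))
k0=A+110*np.array([np.cos(np.radians(th0)),np.sin(np.radians(th0))])
for a in np.arange(0,1.51,.15):
    t=np.radians(th0)-a; k=A+110*np.array([np.cos(t),np.sin(t)]); sh=M.T@np.r_[(k-C)/1000,0]/.5
    print(round(a,2),sh.round(3)[:2],'az',round(a/np.pi,4),k.round(0))
```

```text
[ 0.58029017 -0.20082637  0.05555366] 0.01959545565322817 [ 0.9224194  -0.90625646 -0.60861943]
axis [579.76426971 -90.00694126]
r 110.82067655670869 ang -89.72810002057082
lever angle now 1.4935114018283073
0.0 [0.002 0.001] az 0.0 [ 581. -200.]
0.15 [ 0.004 -0.031] az 0.0477 [ 565. -199.]
0.3 [ 0.011 -0.064] az 0.0955 [ 548. -195.]
0.45 [ 0.023 -0.094] az 0.1432 [ 533. -190.]
0.6 [ 0.04  -0.123] az 0.191 [ 519. -181.]
0.75 [ 0.06  -0.149] az 0.2387 [ 506. -171.]
0.9 [ 0.085 -0.171] az 0.2865 [ 494. -159.]
1.05 [ 0.112 -0.19 ] az 0.3342 [ 485. -146.]
1.2 [ 0.142 -0.204] az 0.382 [ 478. -131.]
1.35 [ 0.173 -0.213] az 0.4297 [ 473. -115.]
1.5 [ 0.206 -0.218] az 0.4775 [470. -99.]
```

Emit:
step_arm:
  steps:
    - {"x":0.002,"y":-0.016,"z":0,"ax":0,"ay":0,"az":0.024}
    - {"x":0.004,"y":-0.031,"z":0,"ax":0,"ay":0,"az":0.048}
    - {"x":0.007,"y":-0.048,"z":0,"ax":0,"ay":0,"az":0.072}
    - {"x":0.011,"y":-0.064,"z":0,"ax":0,"ay":0,"az":0.095}
    - {"x":0.017,"y":-0.079,"z":0,"ax":0,"ay":0,"az":0.119}
    - {"x":0.023,"y":-0.094,"z":0,"ax":0,"ay":0,"az":0.143}
    - {"x":0.031,"y":-0.109,"z":0,"ax":0,"ay":0,"az":0.167}
    - {"x":0.04,"y":-0.123,"z":0,"ax":0,"ay":0,"az":0.191}
    - {"x":0.05,"y":-0.136,"z":0,"ax":0,"ay":0,"az":0.215}
    - {"x":0.06,"y":-0.149,"z":0,"ax":0,"ay":0,"az":0.239}
    - {"x":0.072,"y":-0.161,"z":0,"ax":0,"ay":0,"az":0.263}
    - {"x":0.085,"y":-0.171,"z":0,"ax":0,"ay":0,"az":0.286}
    - {"x":0.098,"y":-0.181,"z":0,"ax":0,"ay":0,"az":0.31}
    - {"x":0.112,"y":-0.19,"z":0,"ax":0,"ay":0,"az":0.334}
    - {"x":0.127,"y":-0.198,"z":0,"ax":0,"ay":0,"az":0.358}
    - {"x":0.142,"y":-0.204,"z":0,"ax":0,"ay":0,"az":0.382}
    - {"x":0.157,"y":-0.209,"z":0,"ax":0,"ay":0,"az":0.406}
    - {"x":0.173,"y":-0.213,"z":0,"ax":0,"ay":0,"az":0.43}
    - {"x":0.19,"y":-0.216,"z":0,"ax":0,"ay":0,"az":0.454}
    - {"x":0.206,"y":-0.218,"z":0,"ax":0,"ay":0,"az":0.477}
  squeeze: 25

```text
time_s: 21.32
ee_pos: [0.468, -0.1004, 0.0555]
orientation: [0.001, 0.999, 0.04, -0.002]
wrist_force: [-2.6, -4.5, 2.4]
opening: 0.0195
grip_force: 24.9
```

Emit:
step_arm:
  steps:
    - {"x":0,"y":0,"z":0,"ax":0,"ay":0,"az":0}
    - {"x":0,"y":0,"z":0,"ax":0,"ay":0,"az":0}
    - {"x":0,"y":0,"z":0,"ax":0,"ay":0,"az":0}
    - {"x":0,"y":0,"z":0,"ax":0,"ay":0,"az":0}
    - {"x":0,"y":0,"z":0,"ax":0,"ay":0,"az":0}
    - {"x":0,"y":0,"z":0,"ax":0,"ay":0,"az":0}

```text
time_s: 22.08
ee_pos: [0.4681, -0.1005, 0.0554]
orientation: [0.001, 0.999, 0.041, -0.002]
wrist_force: [-3.8, -4.5, 4.5]
opening: 0.0192
grip_force: 25.0
```

```bash
python3 meas.py s4; python3 go.py 470 -99 55 4.7
python3 - <<'E'
from h import *
s=monitor.state();v=s['ee_pos'][:2]*1000-[579.8,-90]
print('r',np.linalg.norm(v),'cam',np.radians(184.7+np.degrees(1.5)-np.degrees(np.arctan2(v[1],v[0]))%360),s['opening'],s['grip_force'])
d=np.load('pics/s4.npy');P=cloud("scene",d)
a=np.radians(4.7);O=np.array([.5681,.0554,0]);B=np.array([[np.cos(a),np.sin(a),0],[-np.sin(a),np.cos(a),0],[0,0,1]])
Q=(P-O)@B.T*1000;i=cv2.imread('pics/s4.png')
m=(d>0)&(abs(Q[...,0])<26)&(Q[...,1]<-50)&(Q[...,1]>-100)&(abs(Q[...,2]-44)<4)&(i.max(-1)<45)
p=Q[m];print('jaw black top',len(p),np.percentile(p[:,1],[0,5,50,95,100]).round(1) if len(p) else '')
E
```

```text
jar cap 247 [  4.2 -34.9 104.4] [  3.4 -36.2] [36.  41.8] 88.9 y -54.2 -18.1
flat cap 137 [  3.6   4.3 104.5] [2.4 1.1] [26.8 42.7] 2.1 y -20.0 22.6
flat shoulder 248 [ 9.   2.1 91.1] [ 3.3 -2.1] [51.5 55.8] 0.6 y -29.7 25.8
can 295 [ 0.5 52.2 97.4] [-0.7 53.2] [43.9 45.4] 68.0 y 28.0 74.5
now [ 0.4681 -0.1006  0.0554] psi 4.73 t 22.125 q [ 0.37  0.4  -0.31  2.13  0.2   0.64 -1.56] F [-4.4 -3.9  2.3]
shift [ 0.0041 -0.0028  0.0009] turn [0.0006 0.0014 0.0001]
r 112.22627734641873 cam 1.4877896328460818 0.019300283071295055 24.95175758131836
jaw black top 77 [-83.6 -72.8 -66.9 -60.1 -51.3]
```

View pics/s4c.png

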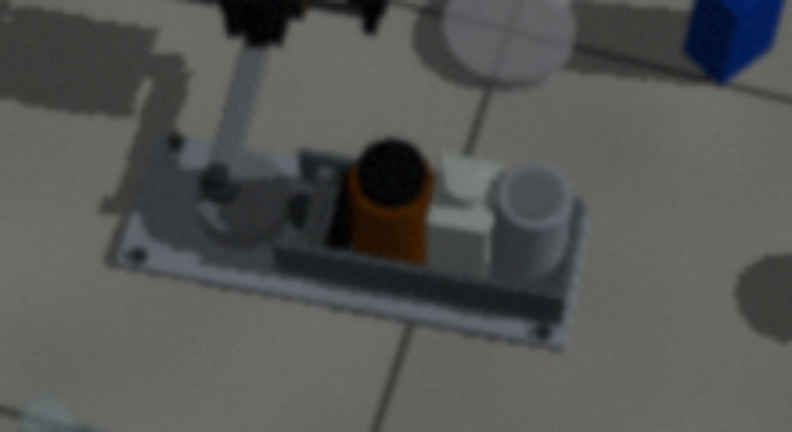

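The lever at crop (240,100) is square to the channel, with the cam at about 1.49 rad. The jaw presses the jar (390,200), the row has closed up against the end wall and everything is upright. I'm handing in.

```bash
python3 -c "
from rig import job_done
print(job_done())"
```

```text
the job is handed in; nothing more can be done
None
```

The jar and white bottle stand upright in the box, in a row with the can. The lever is held at about 1.49 rad (target 1.50) with the jaw closed on the row; I handed the job in at about 22 s and got no verdict back.

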